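# Put the gauge away and push the tester's kit drawer home

### The arm

A 6-joint arm with a two-finger parallel gripper is mounted at the origin on the work surface. World frame = base frame: x ahead of the robot, y to its left, z up, the work surface at z = 0. Lengths are in m, angles in rad, forces in N, time in s.
With the tool pointing down it reaches from about 0.25 to 0.775 m from the base axis. Payload 8.9 kg.
Tool frame: the origin (TCP) lies on the centre line of the jaws, within the pads' length; the fingertips stand 19 mm ahead of it and the grasp point (between the pads) is the TCP; z points along the fingers, y is the line along which they close (so a half turn about z gives the same grasp; the last joint's range is limited). The gripper opens to 85 mm and grips with 20 to 120 N. Pads are 22 mm wide; open, the fingers measure 114 mm over their backs; the gripper's body (76 mm by 85 mm) begins 54 mm behind the grasp point. The pads swing forward as they close: fully open they stand 13 mm farther back than shut.
Start: joints at [0.984, 0.291, -0.153, 1.127, 0, 1.431], TCP at [0.227, 0.473, 0.25] pointing down, gripper open.
Joint ranges: [-2.52, 2.52], [-0.91, 1.74], [-1.3, 1.37], [-1.96, 2.02], [-1.52, 1.47], [-3.14, 3.14]. Speed limits (rad/s): [2.22, 2.22, 2.79, 3.14, 3.14, 3.14].

### API

Orientations are given as a 3x3 rotation matrix whose columns are the frame's x, y, z axes.
In Python, from workcell import env gives the robot as it stands. The module is installed in compiled form; this text tells all that it offers.
- The arm moves only by the tool arm_command, never from a script. Its argument "rows" is a list of rows, each an object of numbers: "tx", "ty", "tz": the shift along the tool's x, y, z in mm; "rx", "ry", "rz": the turn, a rotation vector about the tool's x, y, z in degrees. In form: [{"tx": .., "ty": .., "tz": .., "rx": .., "ry": .., "rz": ..}, ...]. A call has 1 to 8 rows; each row is the pose to reach, as a shift and turn from the pose commanded when the call began, along the tool's axes at that moment; what a row does not reach only later rows make up. A row lasts 1/10 s, in which the tool goes at most 50 mm and 8.59 degrees, less where a joint would pass 70% of its speed; a pose out of reach is approached as far as the arm can. A call with a gripper value outside its range is refused whole. "fingers" is the opening, from 0 (shut) to 1 (fully open), set as the call begins (left out, the last holds). The fingers move at their own pace and stop on an object; the grip force is fixed at half the most. Time passes only in rows, so rows that repeat a pose let the fingers close. It gives the time, the measured TCP pose, the force, the opening and the grip force at its end, in the units of the state.
- env.state(): the state, without advancing time (a new reading comes with each control period).
- env.camera(name): name is "side" or "top" or "wrist"; returns the picture (384x512x3 uint8, blue, green, red); there is no depth.
- env.camera_params(name): a dict with "fovy" (degrees; the focal length in pixels is half the picture's height over the tangent of half this angle, whatever the lens; pixels are square), "cx", "cy" (the principal point, pixels), "R" (3x3) and "t" (3): a world point X has camera coordinates R X + t; the wrist camera has in their place "T_tool_cam" (4x4, takes a point from camera to tool coordinates, whose origin is the TCP and whose axes are the flange's). Camera axes: x right, y down, z forward; pixel columns grow to the right and rows downward; lengths in m; the calibration is good to about 2 mm. The wrist camera is an equidistant fisheye: a pixel r from the principal point sees the ray r / f radians off the axis. A picture is of the moment at which its call begins: read the wrist's pose just before it. camera_params takes no time and is no camera call.
- env.job_done(): hands the job in; it is judged then, once.
Trained networks look in the newest picture that a camera, given by its name, has taken for a name from the list of things; names that differ only in an ending like _2 or _b are one class to them, and where a whole thing is asked for, a point or a joint stands for the part that bears it (a point fixed in the world has none). Each returns a list of dicts, best first, with "confidence" (0 to 1); they miss things now and then, are a little off and sometimes report something else, mostly with a low value. They report only what shows in the picture. A call takes as long as a camera call. They do not tell look-alikes from the thing itself.
- env.cut_out(query, camera): "mask" (384x512 bool, what is visible of it) and "rect" ([centre column, centre row, width, height] in pixels, round what is visible of it).
- env.pinpoint(query, camera): "pixel" ([column, row] in pixels: a listed point, or the origin of a listed thing).
The state is a dict: "clock": time; "qpos": joint angles; "joint_velocities": joint speeds; "joint_torque": joint torques, N m; "tcp_pos": TCP position; "tcp_rot": TCP orientation; "wrist_force": force on the tool from outside, world axes, zero at the start; "moment": the same for the moment, N m; "finger_gap": finger opening in m; "grip_force": force on a finger pad.
Only numpy, scipy, OpenCV 4.12 (cv2) and the standard library are available. Lean on these libraries where they do the work, as an engineer would, in place of code of your own. Each camera call takes 0.05 s, during which the arm holds its last target. There are 200 camera calls.

### The job

Put the orange-headed gauge away in the yellow holder in the open kit drawer of the tester: blade down in the slot, all the way until its head rests on the holder. Then push the drawer gently home by hand, without slamming it, until it passes its detent and seats against its stop. Leave the blue-headed gauge in its stand and everything else on the bench and the tester where it is.

Things in the scene. Friction and masses are not known exactly. Their poses are not given: they have to be found in the camera images.
- tester: Pale-green penetration tester fixed to the bench: base 280 (x) x 260 (y) x 130 mm high, dark head on a column over its rear half (430 mm high), low screen and knobs on top. Origin: centre of the base's underside. Its front, with the drawer, faces its own -x, at x = -140 mm. Above the drawer a fixed fascia has its underside 100 mm above the bench; a gauge not fully down strikes it.
- kit_drawer: The tester's open kit drawer; slides along its own x (parallel to the tester's), -x outwards, starts pulled out 115 to 145 mm, slides with 2 to 4 N. Grey tray 200 (x) x 222 (y) x 50 mm high; front panel 15 thick, 254 wide, 90 mm high, outer face at x = -115 mm, z -4 to 86 mm. Origin: centre of the tray's underside, 14 mm above the bench. Over 45 N of push or 0.4 m/s is too rough.
- drawer_handle (a point): Middle of the drawer's dark steel bar handle, 35 mm in front of the front panel, 76 mm above the bench; the bar runs along the drawer's y, 110 mm long, at most 12 mm thick. Pushed here from above with closed fingers, the gripper's body stays clear of the base.
- drawer_front (a point): Centre of the outer face of the drawer's front panel, flush with base_front when home. A spring roller detent begins about 14 mm before home and peaks 5 mm before home; passing it takes about 10 to 15 N in all, then it pulls the drawer in against a rigid stop and keeps it there.
- base_front (a point): Fixed point of the tester on the plane of the base's front, 55 mm above the bench: where drawer_front lies when the drawer is home (seen along the tester's x).
- holder_mid (a point): On the drawer's middle line, at the top of the yellow holder (56 mm above the bench), a block 56 x 56 x 36 mm on the tray's floor. Its slot, open at the top, is 40 mm long along the drawer's x, 6.5 mm wide along y, 33 mm deep. In x the slot is centred here; in y the holder is clipped firmly from -8 to +8 mm off this point, not reported: find the slot by sight or by feeling with the blade.
- gauge: The gauge to put away: steel blade 30 (x) x 4 (y) x 30 mm high under an orange head 30 (x) x 14 (y) x 36 mm high, 50 to 85 g. Starts upright in one of the stand's two slots; lifts straight out. Origin: middle of the blade's lower edge, z up, head from z = 30 to 66 mm. Either way round is fine. Fully down in the holder its origin is 26 mm above the bench.
- spare_gauge: Like the gauge but with a blue head; it stays in the other slot of the stand.
- stand: Aluminium block on the bench, 156 (x) x 56 (y) x 40 mm high, fixed, with two slots 34 (x) x 7 (y) mm, 34 mm deep at x = -42 and +42 mm that hold the gauges; the gauges' heads rest on its top. Origin: centre of its underside.
- cup: Steel cup, 55 mm across, 45 mm high, on top of the tester's base; bystander. Origin: centre of its underside.
- dish: Green glass dish, 130 mm across, 60 mm high; bystander. Origin: centre of its underside.
- jar: Amber jar with a black lid, 60 mm across, 90 mm high; bystander. Origin: centre of its underside.
- spatula: Spatula with a wooden handle lying on the bench; bystander. Origin: within the tool, on the bench.
- disc: Flat aluminium disc with six dark holes, 90 mm across, 6 mm thick, lying on the bench; bystander. Origin: centre of its underside.
- tin: Steel sample tin, 65 mm across, 50 mm high; bystander. Origin: centre of its underside.
Mind the look-alikes: they are no part of the job. Of the things that look like the gauge, the smaller one is meant.

How it is judged:
By the outcome, as a careful person would: the job done as asked, in the order asked, and still so for the second after the job is handed in, with the robot touching nothing.
It also fails if it takes over 61 s, if anything falls off the work surface, if the arm or the gripper's body presses on something with over 40 N, if the wrist force passes 120 N, or if a joint passes its speed limit or range.

## Working session

There is one attempt and no reset: what is moved stays moved. The work goes in short steps, Python scripts to look and compute and a tool call to move; the robot and the scene stay as the last step left them, time stands still between calls to the robot, and variables do not carry over. Pictures are saved under pics/ and viewed, at most 10 in all, crops included, and the job is handed in when it is done.

Besides the shell and the picture viewer there is one more tool, called after "Call:" in YAML: its name, and indented under it one key for each argument. arm_command: Moves the arm, as the interface text tells. Its arguments: {"type":"object","properties":{"rows":{"type":"array"},"fingers":{"type":"number"}},"required":["rows"]}

```bash
mkdir -p pics
cat > h.py <<'E'
import numpy as np, cv2
from workcell import env
def ray(cam,px):
    p=env.camera_params(cam); f=192/np.tan(np.radians(p['fovy'])/2)
    d=np.array([(px[0]-p['cx'])/f,(px[1]-p['cy'])/f,1.0])
    if cam=='wrist':
        r=np.hypot(d[0],d[1]); 
        d=np.array([d[0]/r*np.sin(r),d[1]/r*np.sin(r),np.cos(r)]) if r>1e-9 else np.array([0,0,1.])
        s=env.state(); R=np.array(s['tcp_rot']);T=np.array(p['T_tool_cam'])
        return np.array(s['tcp_pos'])+R@T[:3,3], R@T[:3,:3]@d
    R=np.array(p['R']);t=np.array(p['t']); return -R.T@t, R.T@d
def atz(cam,px,z):
    o,d=ray(cam,px); return o+d*(z-o[2])/d[2]
def proj(cam,X):
    p=env.camera_params(cam); f=192/np.tan(np.radians(p['fovy'])/2)
    if cam=='wrist':
        s=env.state(); R=np.array(s['tcp_rot']);T=np.array(p['T_tool_cam'])
        c=T[:3,:3].T@(R.T@(np.array(X)-np.array(s['tcp_pos']))-T[:3,3])
        r=np.hypot(c[0],c[1]);th=np.arctan2(r,c[2]); return np.array([p['cx']+f*th*c[0]/r,p['cy']+f*th*c[1]/r])
    c=np.array(p['R'])@np.array(X)+p['t']; return np.array([p['cx']+f*c[0]/c[2],p['cy']+f*c[1]/c[2]])
E
python3 - <<'E'
from h import *
np.set_printoptions(precision=3,suppress=True)
s=env.state(); print(s['tcp_pos'],s['tcp_rot'],s['clock'],env.camera_params('wrist'))
a=env.camera('top');b=env.camera('side')
cv2.imwrite('pics/a.png',np.vstack([a,b])[:, :] if 0 else cv2.resize(np.hstack([a,b]),(800,300)))
cv2.imwrite('pics/top.png',a);cv2.imwrite('pics/side.png',b)
for cam in('top','side'):
  print(cam,ray(cam,(256,192)))
  for q in ['gauge','spare_gauge','stand','holder_mid','drawer_handle','drawer_front','base_front','tester','kit_drawer']:
    print(q,[(np.round(r['pixel']),round(r['confidence'],2)) for r in env.pinpoint(q,cam)][:4])
E
```

```text
[0.227 0.473 0.25 ] [[-0.901  0.433 -0.001]
 [ 0.433  0.901 -0.001]
 [ 0.    -0.001 -1.   ]] 0.0 {'fovy': 65.70646984690485, 'cx': 256.2789002523016, 'cy': 192.4147647501883, 'T_tool_cam': array([[-0.   , -0.961, -0.277,  0.071],
       [ 1.   ,  0.   , -0.001, -0.   ],
       [ 0.001, -0.277,  0.961, -0.124],
       [ 0.   ,  0.   ,  0.   ,  1.   ]])}
top (array([ 0.436, -0.03 ,  1.12 ]), array([ 0.089, -0.002, -0.996]))
gauge [(array([136., 191.]), 0.76), (array([166., 189.]), 0.58)]
spare_gauge [(array([182., 164.]), 0.54), (array([263., 186.]), 0.4)]
stand [(array([174., 175.]), 0.74)]
holder_mid []
drawer_handle [(array([236., 203.]), 0.67), (array([167., 188.]), 0.62)]
drawer_front [(array([246., 198.]), 0.69), (array([108., 228.]), 0.18)]
base_front [(array([287., 178.]), 0.56)]
tester [(array([323., 160.]), 0.73), (array([363., 263.]), 0.6)]
kit_drawer [(array([327., 154.]), 0.72), (array([276., 188.]), 0.66), (array([246., 195.]), 0.42)]
side (array([0.065, 1.212, 0.851]), array([ 0.319, -0.815, -0.483]))
gauge [(array([215., 291.]), 0.83), (array([227., 268.]), 0.49)]
spare_gauge [(array([209., 254.]), 0.48)]
stand [(array([220., 261.]), 0.66)]
holder_mid [(array([241., 318.]), 0.7), (array([260., 207.]), 0.6)]
drawer_handle [(array([265., 217.]), 0.87), (array([226., 266.]), 0.48)]
drawer_front [(array([265., 215.]), 0.69), (array([178., 236.]), 0.56)]
base_front [(array([258., 195.]), 0.59)]
tester [(array([258., 190.]), 0.93)]
kit_drawer [(array([261., 206.]), 0.97)]
```

View pics/top.png

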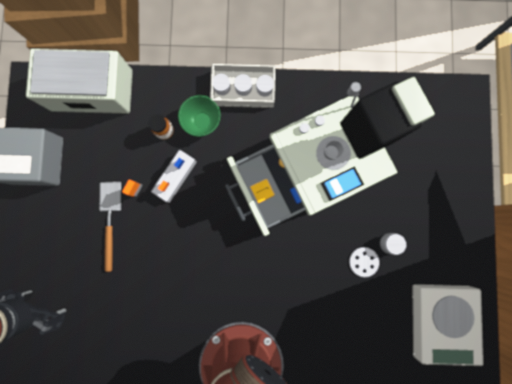

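View pics/side.png

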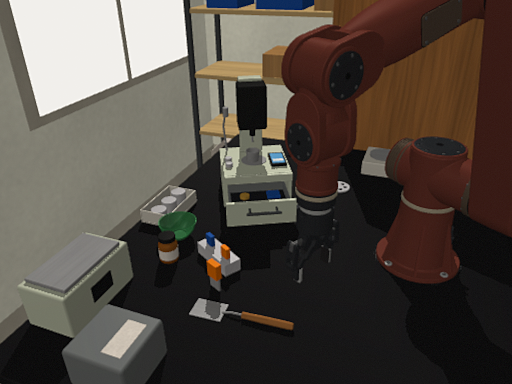

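Candidates for the gauge: the orange head in the stand at top (163,186) / side (226,252), and the orange-headed thing standing free on the bench at top (131,188) / side (214,270), which looks larger. The gauge starts in a stand slot and is the smaller one, so I choose (163,186). The tester's drawer is open at (262,190), with the yellow holder at its middle. I'll check the choice in a close crop.

Run:
```python
from h import *
np.set_printoptions(precision=3,suppress=True)
a=cv2.imread('pics/top.png');b=cv2.imread('pics/side.png')
c=np.hstack([cv2.resize(a[140:220,110:210],(500,400),interpolation=2),cv2.resize(b[225:305,185:245],(300,400),interpolation=2)])
cv2.imwrite('pics/crop1.png',c)
hsv=cv2.cvtColor(a,cv2.COLOR_BGR2HSV)
def cc(m,win):
    k=np.zeros_like(m);x0,y0,x1,y1=win;k[y0:y1,x0:x1]=m[y0:y1,x0:x1]
    r=cv2.moments(k,True); return np.array([r['m10']/r['m00'],r['m01']/r['m00']]),r['m00'],cv2.minAreaRect(cv2.findNonZero(k))
o=cv2.inRange(hsv,(5,150,120),(17,255,255));bl=cv2.inRange(hsv,(105,150,60),(130,255,255));ye=cv2.inRange(hsv,(17,150,120),(35,255,255))
for n,m,w,z in[('or',o,(150,175,176,200),.07),('look',o,(118,175,145,200),.06),('bl',bl,(165,150,195,175),.07),('ye',ye,(240,170,285,205),.056)]:
    p,A,r=cc(m,w);print(n,p,A,r,atz('top',p,z))
for q,z in[('drawer_handle',.076),('drawer_front',.055),('base_front',.055),('stand',0)]:
    for cam in('top','side'):
        r=env.pinpoint(q,cam)
        if r:print(q,cam,atz(cam,r[0]['pixel'],z))
```

```text
or [163.058 185.846] 52.0 ((163.0384521484375, 185.69232177734375), (5.824352264404297, 8.875203132629395), 33.6900634765625) [0.54  0.249 0.07 ]
look [130.    187.364] 198.0 ((130.0188751220703, 187.5660400390625), (12.626714706420898, 16.317602157592773), 29.05460548400879) [0.534 0.352 0.06 ]
bl [178.476 162.881] 42.0 ((178.50001525878906, 163.00001525878906), (4.949747085571289, 7.77817440032959), 45.0) [0.612 0.206 0.07 ]
ye [261.978 190.72 ] 325.0 ((261.9000244140625, 190.80001831054688), (18.335756301879883, 17.8885440826416), 63.43495178222656) [ 0.536 -0.05   0.056]
drawer_handle top [0.495 0.027 0.076]
drawer_handle side [0.486 0.054 0.076]
drawer_front top [ 0.513 -0.003  0.055]
drawer_front side [0.502 0.012 0.055]
base_front top [ 0.577 -0.127  0.055]
base_front side [ 0.575 -0.109  0.055]
stand top [0.583 0.234 0.   ]
stand side [0.573 0.235 0.   ]
```

View pics/crop1.png

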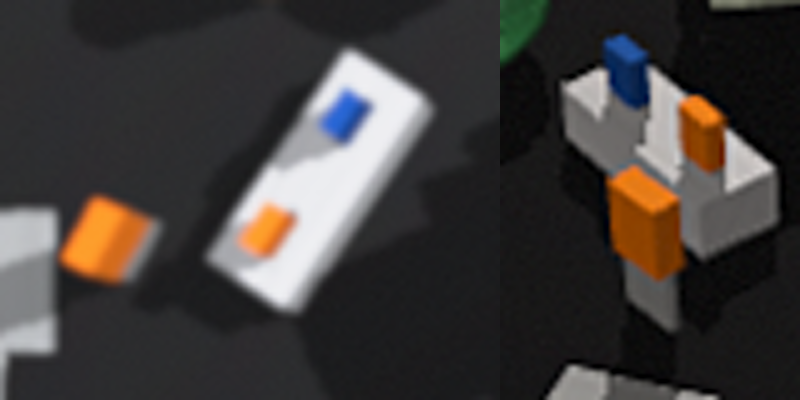

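The crop confirms it: the small orange head in the stand is at crop (268,230), next to the blue one. The free-standing orange one is clearly larger, at crop (100,240), so it's the look-alike. I'll move above the gauge.

Call:
arm_command:
  rows:
    - {"tx": -48, "ty": -8, "tz": 0, "rz": 1}
    - {"tx": -96, "ty": -16, "tz": 5, "rz": 2}
    - {"tx": -144, "ty": -25, "tz": 15, "rz": 3}
    - {"tx": -192, "ty": -33, "tz": 25, "rz": 4}
    - {"tx": -240, "ty": -41, "tz": 35, "rz": 5}
    - {"tx": -287, "ty": -50, "tz": 45, "rz": 5}
    - {"tx": -333, "ty": -58, "tz": 55, "rz": 5}
    - {"tx": -379, "ty": -66, "tz": 60, "rz": 5}
  fingers: 0.6

```text
invalid input
```

```bash
cat >> h.py <<'E'
def delta(X,Y):
    "world target -> tool shift mm, from measured pose"
    s=env.state();return np.array(s['tcp_rot']).T@(np.array(X)-s['tcp_pos'])*1000
E
python3 - <<'E'
from h import *
np.set_printoptions(precision=4,suppress=True)
s=env.state();print(s['tcp_pos'],s['tcp_rot'],s['clock'],s['finger_gap'])
a=env.camera('wrist');cv2.imwrite('pics/w1.png',a)
print(proj('wrist',[.54,.249,.076]),proj('wrist',[.612,.206,.076]))
E
```

```text
[0.2273 0.4732 0.2503] [[-0.9014  0.433   0.    ]
 [ 0.433   0.9014  0.    ]
 [-0.      0.     -1.    ]] 1.4 0.08517438005574662
[216.8071 400.5956] [216.6615 422.9772]
```

View pics/w1.png

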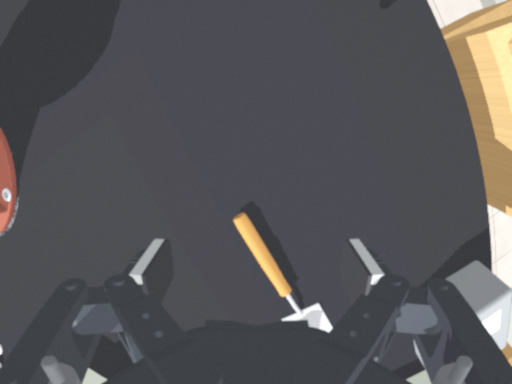

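The arm has not moved, so the wrist view shows only the spatula. I'll give all six fields this time.

Call:
arm_command:
  rows:
    - {"tx": -48, "ty": -8, "tz": 0, "rx": 0, "ry": 0, "rz": 1}
    - {"tx": -96, "ty": -16, "tz": 5, "rx": 0, "ry": 0, "rz": 2}
    - {"tx": -144, "ty": -25, "tz": 15, "rx": 0, "ry": 0, "rz": 3}
    - {"tx": -192, "ty": -33, "tz": 25, "rx": 0, "ry": 0, "rz": 4}
    - {"tx": -240, "ty": -41, "tz": 35, "rx": 0, "ry": 0, "rz": 5}
    - {"tx": -287, "ty": -50, "tz": 45, "rx": 0, "ry": 0, "rz": 5}
    - {"tx": -333, "ty": -58, "tz": 55, "rx": 0, "ry": 0, "rz": 5}
    - {"tx": -379, "ty": -66, "tz": 60, "rx": 0, "ry": 0, "rz": 5}
  fingers: 0.6

```text
clock: 2.25
tcp_pos: [0.5415, 0.248, 0.1894]
tcp_rot: [[-0.86, 0.51, -0.001], [0.51, 0.86, -0.0], [0.001, -0.001, -1.0]]
wrist_force: [0.5, 1.2, -0.2]
finger_gap: 0.0513
grip_force: 0.0
```

Run:
```python
from h import *
np.set_printoptions(precision=4,suppress=True)
a=env.camera('wrist');cv2.imwrite('pics/w2.png',a)
print(proj('wrist',[.54,.249,.076]),proj('wrist',[.612,.206,.076]))
hsv=cv2.cvtColor(a,cv2.COLOR_BGR2HSV)
o=cv2.inRange(hsv,(5,150,100),(17,255,255))
n,l,st,ce=cv2.connectedComponentsWithStats(o)
for i in range(1,n):
    if st[i,4]>50:print(st[i],ce[i],atz('wrist',ce[i],.07))
```

```text
[257.8368 184.8893] [257.7462 272.7496]
[334 102  40  28 168] [353.4643 106.2857] [0.5238 0.3515 0.07  ]
[334 131  40  31 158] [352.7975 153.8165] [0.5592 0.3319 0.07  ]
[254 173  14   7  60] [260.3167 175.5   ] [0.5355 0.2542 0.07  ]
```

View pics/w2.png

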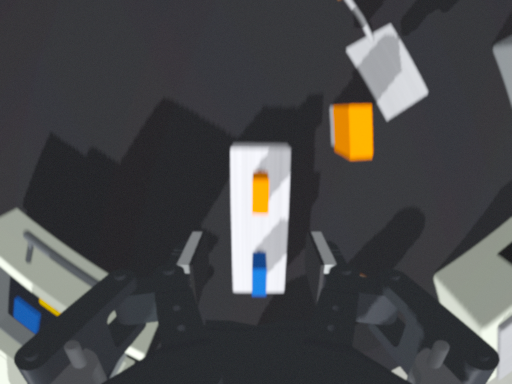

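The wrist view shows the stand with the orange head at (261,192) and the blue head at (259,275); the larger look-alike is at (353,132). I'll fit head models to the silhouettes.

```bash
cat >> h.py <<'E'
from scipy.optimize import minimize
def fitbox(mask,cam,x0,dims,z0,z1):
    "fit x,y,yaw of an upright box silhouette to a mask (bbox-free, soft overlap, 8x supersampled hull)"
    sub=mask.astype(np.float32)/255
    def sil(p):
        c,s=np.cos(p[2]),np.sin(p[2]);P=[]
        for i in(-.5,.5):
            for j in(-.5,.5):
                for z in(z0,z1):
                    u,v=i*dims[0],j*dims[1];P.append(proj(cam,[p[0]+c*u-s*v,p[1]+s*u+c*v,z]))
        h=cv2.convexHull(np.float32(P)); im=np.zeros((384*4,512*4),np.uint8)
        cv2.fillConvexPoly(im,np.int32(np.round((h+.5)*4*16-8)),255,shift=4)
        return cv2.resize(im,(512,384),interpolation=cv2.INTER_AREA)/255.
    f=lambda q:np.abs(sil([q[0]/1000,q[1]/1000,np.radians(q[2])])-sub).sum()
    q0=[x0[0]*1000,x0[1]*1000,np.degrees(x0[2])]
    r=minimize(f,q0,method='Nelder-Mead',options=dict(initial_simplex=[q0]+[[q0[k]+(4 if k==m else 0) for k in range(3)] for m in range(3)],xatol=.05,fatol=.05))
    return r.x,r.fun,sub.sum()
E
python3 - <<'E'
from h import *
np.set_printoptions(precision=4,suppress=True)
a=cv2.imread('pics/w2.png');hsv=cv2.cvtColor(a,cv2.COLOR_BGR2HSV)
print(hsv[180,260],hsv[200,260],hsv[260,260],hsv[285,260])
o=cv2.inRange(hsv,(4,120,80),(25,255,255));b=cv2.inRange(hsv,(100,120,50),(130,255,255))
for m,w,x in[(o,(245,160,280,225),(.538,.25,-.536)),(b,(245,240,275,300),(.612,.206,-.536))]:
    k=np.zeros_like(m);k[w[1]:w[3],w[0]:w[2]]=m[w[1]:w[3],w[0]:w[2]]
    print(cv2.boundingRect(k),fitbox(k,'wrist',x,(.03,.014),.04,.076))
s=env.state();print(s['tcp_pos'],np.degrees(np.arctan2(s['tcp_rot'][1][0],s['tcp_rot'][0][0]))-180)
E
```

```text
[ 19 255 246] [ 21 255 255] [108 206 134] [105 219 231]
(253, 172, 16, 41) (array([549.269 , 245.7666, -31.1523]), np.float64(128.48627450980393), np.float32(606.0))
(251, 253, 16, 45) (array([624.5166, 200.1229, -31.5227]), np.float64(91.83529411764707), np.float32(580.0))
[0.5469 0.244  0.1888] -30.89031882996892
```

The arm was still settling when the pose was read, so I'll retake the measurement.

```bash
cat > fg.py <<'E'
from h import *
np.set_printoptions(precision=4,suppress=True)
for _ in range(2):
    s=env.state();print(s['tcp_pos'],s['clock'],np.degrees(np.arctan2(s['tcp_rot'][1][0],s['tcp_rot'][0][0]))-180); a=env.camera('wrist')
hsv=cv2.cvtColor(a,cv2.COLOR_BGR2HSV)
o=cv2.inRange(hsv,(4,120,80),(25,255,255));b=cv2.inRange(hsv,(100,120,50),(130,255,255))
for m,x in[(o,(.54,.248,-.536)),(b,(.612,.206,-.536))]:
    w=proj('wrist',[*x[:2],.06]).astype(int);k=np.zeros_like(m);sl=np.s_[max(0,w[1]-38):w[1]+38,w[0]-25:w[0]+25];k[sl]=m[sl]
    q,f,A=fitbox(k,'wrist',x,(.03,.014),.04,.076);print(cv2.boundingRect(k),q,f,A)
    print(delta([q[0]/1000,q[1]/1000,.064],0))
E
python3 fg.py
```

```text
[0.5469 0.244  0.1888] 2.3 -30.89031882996892
[0.5443 0.246  0.1891] 2.35 -30.944813958069403
(253, 165, 17, 42) [540.0212 252.7476 -32.7668] 76.6313725490196 654.0
[  4.4318   3.4008 125.416 ]
(252, 247, 17, 45) [613.5531 208.2321 -31.8813] 97.13725490196079 589.0
[-81.5237   2.9302 125.3953]
```

Call:
arm_command:
  rows:
    - {"tx": 4, "ty": 3, "tz": 35, "rx": 0, "ry": 0, "rz": 0.4}
    - {"tx": 4, "ty": 3, "tz": 65, "rx": 0, "ry": 0, "rz": 0.4}
    - {"tx": 4, "ty": 3, "tz": 65, "rx": 0, "ry": 0, "rz": 0.4}
    - {"tx": 4, "ty": 3, "tz": 65, "rx": 0, "ry": 0, "rz": 0.4}

```text
clock: 2.8
tcp_pos: [0.5378, 0.2548, 0.1259]
tcp_rot: [[-0.857, 0.515, -0.001], [0.515, 0.857, -0.0], [0.001, -0.0, -1.0]]
wrist_force: [-0.3, -0.1, -0.2]
finger_gap: 0.0513
grip_force: 0.0
```

```bash
echo "cv2.imwrite('pics/fg.png',a)" >> fg.py; python3 fg.py
```

```text
[0.5378 0.2548 0.1259] 2.8 -31.003980038400613
[0.5387 0.255  0.1268] 2.85 -31.012597832101363
(244, 194, 22, 58) [543.2582 250.7953 -31.178 ] 114.51372549019608 1167.0
[-5.5377 -1.6052 63.2055]
(246, 289, 17, 38) [615.7158 206.2172 -31.6891] 417.6235294117647 569.0
[-90.6056  -2.4668  63.3404]
```

View pics/fg.png

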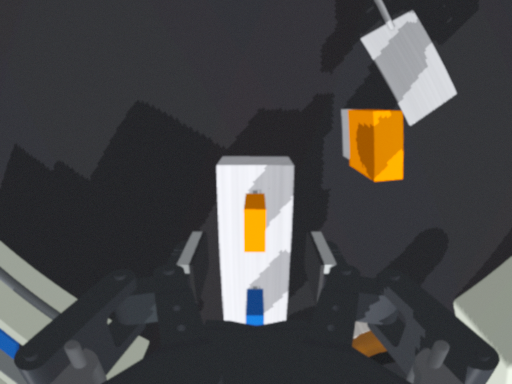

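The head sits at (255,223), between the pads at columns 190–320. Fine correction, then descend and grip.

Call:
arm_command:
  rows:
    - {"tx": -4, "ty": -1, "tz": 20, "rx": 0, "ry": 0, "rz": 0}
    - {"tx": -4, "ty": -1, "tz": 40, "rx": 0, "ry": 0, "rz": 0}
    - {"tx": -4, "ty": -1, "tz": 58, "rx": 0, "ry": 0, "rz": 0}
    - {"tx": -4, "ty": -1, "tz": 62, "rx": 0, "ry": 0, "rz": 0}
    - {"tx": -4, "ty": -1, "tz": 62, "rx": 0, "ry": 0, "rz": 0}

```text
clock: 3.4
tcp_pos: [0.5417, 0.2516, 0.0641]
tcp_rot: [[-0.857, 0.516, 0.001], [0.516, 0.857, 0.0], [-0.0, 0.001, -1.0]]
wrist_force: [0.6, -0.1, -0.0]
finger_gap: 0.0512
grip_force: 0.0
```

Call:
arm_command:
  rows:
    - {"tx": 0, "ty": 0, "tz": 0, "rx": 0, "ry": 0, "rz": 0}
    - {"tx": 0, "ty": 0, "tz": 0, "rx": 0, "ry": 0, "rz": 0}
    - {"tx": 0, "ty": 0, "tz": 0, "rx": 0, "ry": 0, "rz": 0}
    - {"tx": 0, "ty": 0, "tz": 0, "rx": 0, "ry": 0, "rz": 0}
    - {"tx": 0, "ty": 0, "tz": 0, "rx": 0, "ry": 0, "rz": 0}
  fingers: 0

```text
clock: 3.9
tcp_pos: [0.5421, 0.2516, 0.0645]
tcp_rot: [[-0.857, 0.516, 0.002], [0.516, 0.857, 0.001], [-0.001, 0.001, -1.0]]
wrist_force: [-0.7, -0.5, 6.2]
finger_gap: 0.0132
grip_force: 58.5
```

Gripped (gap 13 mm, 58 N). Lifting straight out, then over to the drawer.

Call:
arm_command:
  rows:
    - {"tx": 0, "ty": 0, "tz": -10, "rx": 0, "ry": 0, "rz": 0}
    - {"tx": 0, "ty": 0, "tz": -30, "rx": 0, "ry": 0, "rz": 0}
    - {"tx": 0, "ty": 0, "tz": -60, "rx": 0, "ry": 0, "rz": 0}
    - {"tx": 0, "ty": 0, "tz": -95, "rx": 0, "ry": 0, "rz": 0}
    - {"tx": 0, "ty": 0, "tz": -130, "rx": 0, "ry": 0, "rz": 0}
    - {"tx": 0, "ty": 0, "tz": -135, "rx": 0, "ry": 0, "rz": 0}

```text
clock: 4.5
tcp_pos: [0.5435, 0.2521, 0.2036]
tcp_rot: [[-0.857, 0.516, 0.007], [0.516, 0.857, 0.002], [-0.005, 0.006, -1.0]]
wrist_force: [0.5, -0.8, -0.7]
finger_gap: 0.0135
grip_force: 58.7
```

Call:
arm_command:
  rows:
    - {"tx": -20, "ty": -35, "tz": 0, "rx": 0, "ry": 0, "rz": 5}
    - {"tx": -40, "ty": -72, "tz": 0, "rx": 0, "ry": 0, "rz": 10}
    - {"tx": -61, "ty": -109, "tz": 0, "rx": 0, "ry": 0, "rz": 15}
    - {"tx": -82, "ty": -146, "tz": 0, "rx": 0, "ry": 0, "rz": 20}
    - {"tx": -103, "ty": -183, "tz": 0, "rx": 0, "ry": 0, "rz": 25}
    - {"tx": -124, "ty": -220, "tz": 0, "rx": 0, "ry": 0, "rz": 30}
    - {"tx": -140, "ty": -248, "tz": 0, "rx": 0, "ry": 0, "rz": 32}
    - {"tx": -145, "ty": -259, "tz": 0, "rx": 0, "ry": 0, "rz": 32}

```text
clock: 5.3
tcp_pos: [0.5316, -0.0481, 0.1983]
tcp_rot: [[-0.45, 0.893, -0.0], [0.893, 0.45, -0.001], [-0.0, -0.0, -1.0]]
wrist_force: [0.5, 0.6, -1.0]
finger_gap: 0.0134
grip_force: 58.8
```

Call:
arm_command:
  rows:
    - {"tx": 0, "ty": 0, "tz": 0, "rx": 0, "ry": 0, "rz": 0}
    - {"tx": 0, "ty": 0, "tz": 0, "rx": 0, "ry": 0, "rz": 0}
    - {"tx": 0, "ty": 0, "tz": 0, "rx": 0, "ry": 0, "rz": 0}
    - {"tx": 0, "ty": 0, "tz": 0, "rx": 0, "ry": 0, "rz": 0}

```text
clock: 5.7
tcp_pos: [0.532, -0.0442, 0.1983]
tcp_rot: [[-0.455, 0.891, -0.0], [0.891, 0.455, 0.0], [0.0, 0.0, -1.0]]
wrist_force: [0.2, 0.1, -1.9]
finger_gap: 0.013
grip_force: 58.8
```

Run:
```python
from h import *
np.set_printoptions(precision=4,suppress=True)
s=env.state();print(s['tcp_pos'],s['tcp_rot'])
a=env.camera('wrist');cv2.imwrite('pics/w3.png',a);print(env.state()['tcp_pos'])
for q in('holder_mid','drawer_handle','drawer_front','base_front'):
    r=env.pinpoint(q,'wrist');z={'h':.056,'d':.055,'b':.055}[q[0]]
    if q=='drawer_handle':z=.076
    print(q,[(np.round(i['pixel'],1),round(i['confidence'],2),atz('wrist',i['pixel'],z)) for i in r[:2]])
```

```text
[ 0.532  -0.0442  0.1983] [[-0.4547  0.8906 -0.    ]
 [ 0.8906  0.4547  0.0002]
 [ 0.0002  0.     -1.    ]]
[ 0.532  -0.0443  0.1983]
holder_mid [(array([261.4, 196.3]), 0.58, array([ 0.5403, -0.0517,  0.056 ]))]
drawer_handle [(array([261.8,  99.1]), 0.82, array([0.4998, 0.0271, 0.076 ])), (array([482. , 130.4]), 0.49, array([0.7071, 0.1179, 0.076 ]))]
drawer_front [(array([263.3, 134.2]), 0.7, array([0.5154, 0.0002, 0.055 ])), (array([263.2,  95.3]), 0.6, array([0.4994, 0.0314, 0.055 ]))]
base_front []
```

View pics/w3.png

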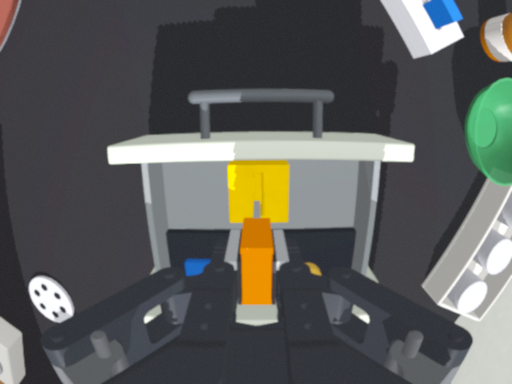

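The wrist view shows the yellow holder at (229–289, 161–222) with a slot line near column 262, the held gauge with its blade tip at (257,209), and the handle at (262,97). I'll measure the slot closely.

Run:
```python
from h import *
np.set_printoptions(precision=4,suppress=True,linewidth=200)
a=cv2.imread('pics/w3.png')
cv2.imwrite('pics/crop3.png',cv2.resize(a[155:230,215:305],(720,600),interpolation=cv2.INTER_NEAREST))
for r in range(160,224,5):print(r,a[r,226:292,1].tolist())
s=[]
for r in range(120,170):
    print(r,a[r,[140,180,220,260,300,340,380],1]) if r<168 and r%2==0 else 0
```

```text
160 [225, 224, 224, 223, 224, 223, 216, 193, 179, 175, 171, 170, 169, 168, 168, 170, 168, 168, 168, 169, 169, 168, 169, 168, 169, 170, 170, 169, 171, 170, 169, 167, 168, 166, 167, 167, 166, 166, 167, 166, 166, 167, 165, 166, 167, 166, 168, 167, 167, 167, 165, 168, 166, 167, 167, 167, 167, 166, 167, 166, 164, 161, 159, 157, 158, 158]
165 [155, 174, 209, 222, 225, 225, 226, 225, 224, 217, 196, 187, 187, 187, 186, 186, 186, 185, 186, 186, 185, 185, 185, 185, 186, 186, 186, 186, 186, 186, 188, 191, 190, 192, 192, 191, 191, 189, 190, 191, 192, 192, 192, 192, 192, 193, 192, 193, 192, 192, 191, 192, 191, 191, 191, 191, 189, 191, 191, 191, 192, 192, 186, 172, 158, 154]
170 [158, 195, 238, 247, 248, 248, 248, 245, 232, 208, 196, 197, 196, 196, 196, 195, 194, 195, 194, 193, 193, 194, 193, 193, 193, 194, 195, 195, 194, 195, 195, 196, 196, 196, 197, 195, 196, 196, 197, 196, 197, 197, 197, 197, 198, 198, 199, 199, 199, 198, 198, 197, 198, 197, 197, 196, 195, 196, 196, 197, 197, 196, 188, 170, 157, 153]
175 [157, 186, 228, 245, 248, 248, 248, 248, 246, 236, 209, 198, 197, 197, 196, 196, 196, 195, 
[... 3328 characters left out ...]
 47 43]
126 [64 45 45 44 47 46 46]
128 [65 45 44 46 45 45 43]
130 [66 44 46 66 59 46 44]
132 [ 66  59 130 171 160 129  43]
134 [ 64 168 182 182 182 179  88]
136 [113 182 183 182 181 182 175]
138 [177 183 182 183 183 183 181]
140 [183 183 189 196 195 186 182]
142 [181 203 235 217 218 214 197]
144 [204 252 255 219 219 219 217]
146 [254 255 255 218 218 219 219]
148 [255 255 255 218 218 219 219]
150 [255 255 255 217 218 218 219]
152 [255 255 255 217 218 217 219]
154 [255 255 255 216 217 218 218]
156 [255 255 255 216 216 216 217]
158 [255 255 255 202 200 206 214]
160 [255 255 231 167 158 163 175]
162 [247 171 155 162 154 154 146]
164 [106 155 153 172 152 154 127]
166 [ 89 152 153 197 153 153 123]
```

View pics/crop3.png

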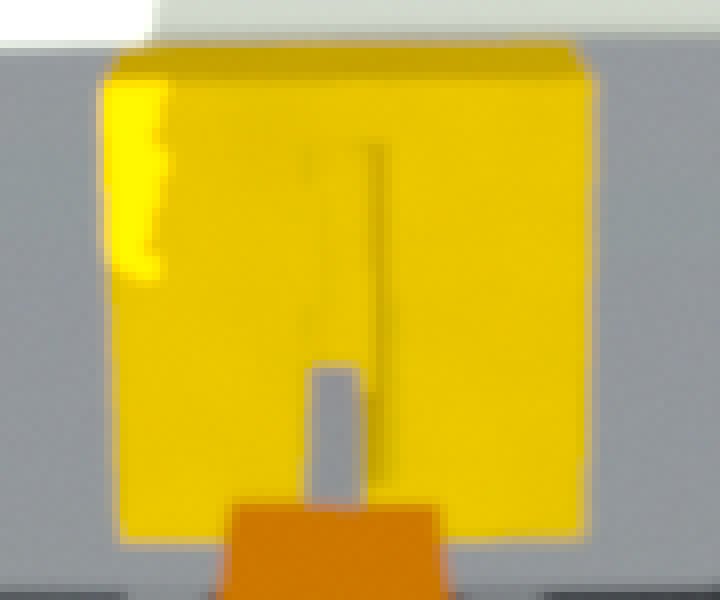

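The crop shows the slot between columns ~256 and 263.5, rows 173–215, with its right wall dark at column 262. The blade sits at columns 254–260, about 3 mm to the left of it. Computing the offsets.

Run:
```python
from h import *
np.set_printoptions(precision=2,suppress=True)
s=env.state();R=np.array(s['tcp_rot']);t=np.array(s['tcp_pos'])
f=lambda px,z:R.T@(atz('wrist',px,z)-t)*1000
for n,px,z in[('slot top L',(256.2,173),.056),('slot top R',(263.5,173),.056),('slot bot R',(263.2,215.5),.056),('bladefrontL',(253.6,200.6),.144),('bladefrontR',(260.2,200.6),.144),
 ('holderTL',(228,164.8),.056),('holderTR',(289,164.8),.056),('holderBL',(229.5,222.5),.056),('holderBR',(288,222.5),.056),
 ('panelR',(412,142),.1),('panelL',(113,147.5),.1)]:
    print(n,f(px,z))
for r in range(0,1):
    a=cv2.imread('pics/w3.png')
    g=a[:,:,1].astype(int)
    # top front edge of panel: first bright row per column
    P=[]
    for c in range(160,390,10):
        if 198<c<212 or 310<c<326: continue
        col=g[110:150,c];k=np.argmax(col>110);P.append(f((c,110+k),.1)[:2])
    P=np.array(P);m=np.polyfit(P[:,1],P[:,0],1);print('panel slope deg',np.degrees(np.arctan(m[0])),m, np.std(P[:,0]-np.polyval(m,P[:,1])))
```

```text
slot top L [ 12.09  -0.71 142.3 ]
slot top R [ 12.09   5.98 142.3 ]
slot bot R [-29.42   5.97 142.3 ]
bladefrontL [13.64 -2.29 54.3 ]
bladefrontR [13.64  1.87 54.3 ]
holderTL [ 19.82 -26.47 142.3 ]
holderTR [ 19.85  29.28 142.3 ]
holderBL [-36.72 -26.54 142.3 ]
holderBR [-36.75  30.06 142.3 ]
panelR [ 49.47 127.53  98.3 ]
panelL [  44.32 -117.19   98.3 ]
panel slope deg 0.38085782266497503 [ 0.01 53.62] 0.30077985441349747
```

Call:
arm_command:
  rows:
    - {"tx": -7, "ty": 2, "tz": 20, "rx": 0, "ry": 0, "rz": 0}
    - {"tx": -7, "ty": 2, "tz": 45, "rx": 0, "ry": 0, "rz": 0}
    - {"tx": -7, "ty": 2, "tz": 65, "rx": 0, "ry": 0, "rz": 0}
    - {"tx": -7, "ty": 2, "tz": 76, "rx": 0, "ry": 0, "rz": 0}
    - {"tx": -7, "ty": 2, "tz": 76, "rx": 0, "ry": 0, "rz": 0}
    - {"tx": -7, "ty": 2, "tz": 76, "rx": 0, "ry": 0, "rz": 0}
    - {"tx": -7, "ty": 2, "tz": 76, "rx": 0, "ry": 0, "rz": 0}

```text
clock: 6.65
tcp_pos: [0.5377, -0.0508, 0.1234]
tcp_rot: [[-0.453, 0.891, 0.002], [0.891, 0.453, -0.0], [-0.001, 0.001, -1.0]]
wrist_force: [-0.1, -0.2, -0.3]
finger_gap: 0.0133
grip_force: 58.8
```

Run:
```python
from h import *
s=env.state();print(s['tcp_pos'],s['wrist_force'])
a=env.camera('wrist');cv2.imwrite('pics/w4.png',a)
print(proj('wrist',np.array(s['tcp_pos'])+np.array(s['tcp_rot'])@[.015,0,.0545]))
cv2.imwrite('pics/crop4.png',cv2.resize(a[170:270,200:320],(720,600),interpolation=2))
```

```text
[ 0.53768364 -0.05079141  0.12339117] [-0.11026319 -0.19667947 -0.26828237]
[257.28248945 198.41672371]
```

View pics/crop4.png

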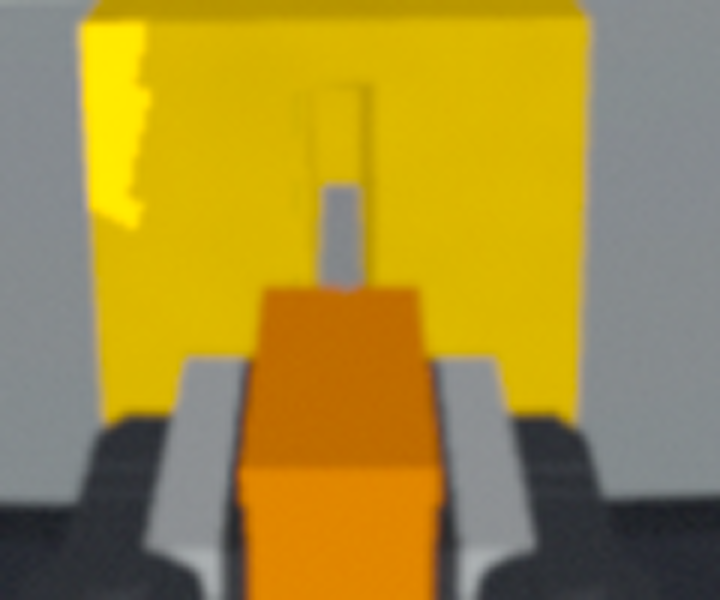

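The crop shows the blade tip at crop (341, 185) centred between the slot walls (310–371), with the slot's front end at crop row 85. Checking x.

Run:
```python
from h import *
np.set_printoptions(precision=2,suppress=True)
s=env.state();R=np.array(s['tcp_rot']);t=np.array(s['tcp_pos'])
f=lambda px,z:R.T@(atz('wrist',px,z)-t)*1000
c=lambda u,v:(200+(u+.5)/6-.5,170+(v+.5)/6-.5)
for n,p,z in[('slotfront',c(341,86),.056),('slotL',c(311,100),.056),('slotR',c(371,100),.056),('blade',c(341,185),.069),('bladeL',c(320,186),.069),('bladeR',c(362,186),.069),('holdfront',c(334,19),.056),('holdback',c(334,420),.056)]:print(n,f(p,z))
```

```text
slotfront [21.12 -0.51 67.32]
slotL [19.52 -3.85 67.32]
slotR [19.51  2.82 67.33]
blade [13.75 -0.52 54.33]
bladeL [13.64 -2.72 54.32]
bladeR [13.64  1.69 54.33]
holdfront [28.72 -1.28 67.31]
holdback [-19.57  -1.34  67.37]
```

Call:
arm_command:
  rows:
    - {"tx": 2, "ty": 0, "tz": 2, "rx": 0, "ry": 0, "rz": 0}
    - {"tx": 2, "ty": 0, "tz": 8, "rx": 0, "ry": 0, "rz": 0}
    - {"tx": 2, "ty": 0, "tz": 13, "rx": 0, "ry": 0, "rz": 0}
    - {"tx": 2, "ty": 0, "tz": 18, "rx": 0, "ry": 0, "rz": 0}
    - {"tx": 2, "ty": 0, "tz": 23, "rx": 0, "ry": 0, "rz": 0}
    - {"tx": 2, "ty": 0, "tz": 23, "rx": 0, "ry": 0, "rz": 0}

```text
clock: 7.3
tcp_pos: [0.5355, -0.0488, 0.0984]
tcp_rot: [[-0.453, 0.891, -0.001], [0.891, 0.453, 0.0], [0.001, -0.001, -1.0]]
wrist_force: [-0.2, 0.8, -0.8]
finger_gap: 0.0133
grip_force: 58.8
```

Call:
arm_command:
  rows:
    - {"tx": 0, "ty": 0, "tz": 4, "rx": 0, "ry": 0, "rz": 0}
    - {"tx": 0, "ty": 0, "tz": 8, "rx": 0, "ry": 0, "rz": 0}
    - {"tx": 0, "ty": 0, "tz": 12, "rx": 0, "ry": 0, "rz": 0}
    - {"tx": 0, "ty": 0, "tz": 15, "rx": 0, "ry": 0, "rz": 0}
    - {"tx": 0, "ty": 0, "tz": 16, "rx": 0, "ry": 0, "rz": 0}
    - {"tx": 0, "ty": 0, "tz": 16, "rx": 0, "ry": 0, "rz": 0}

```text
clock: 7.9
tcp_pos: [0.5359, -0.0489, 0.0831]
tcp_rot: [[-0.453, 0.891, -0.0], [0.891, 0.453, 0.0], [0.0, -0.0, -1.0]]
wrist_force: [0.1, -0.9, -0.7]
finger_gap: 0.013
grip_force: 58.8
```

Call:
arm_command:
  rows:
    - {"tx": 0, "ty": 0, "tz": 1, "rx": 0, "ry": 0, "rz": 0}
    - {"tx": 0, "ty": 0, "tz": 2, "rx": 0, "ry": 0, "rz": 0}
    - {"tx": 0, "ty": 0, "tz": 2.5, "rx": 0, "ry": 0, "rz": 0}
    - {"tx": 0, "ty": 0, "tz": 2.5, "rx": 0, "ry": 0, "rz": 0}

```text
clock: 8.3
tcp_pos: [0.536, -0.0489, 0.0808]
tcp_rot: [[-0.453, 0.891, -0.0], [0.891, 0.453, -0.0], [0.0, -0.0, -1.0]]
wrist_force: [-0.2, 0.2, 0.4]
finger_gap: 0.0132
grip_force: 58.8
```

Call:
arm_command:
  rows:
    - {"tx": 0, "ty": 0, "tz": 0.5, "rx": 0, "ry": 0, "rz": 0}
    - {"tx": 0, "ty": 0, "tz": 1, "rx": 0, "ry": 0, "rz": 0}
    - {"tx": 0, "ty": 0, "tz": 1.2, "rx": 0, "ry": 0, "rz": 0}
    - {"tx": 0, "ty": 0, "tz": 1.2, "rx": 0, "ry": 0, "rz": 0}

```text
clock: 8.7
tcp_pos: [0.5361, -0.0489, 0.0804]
tcp_rot: [[-0.453, 0.891, 0.001], [0.891, 0.453, -0.0], [-0.0, 0.0, -1.0]]
wrist_force: [-2.6, 0.6, 8.9]
finger_gap: 0.0132
grip_force: 60.4
```

Contact came at 8.9 N, at exactly the expected height. Releasing and lifting.

Call:
arm_command:
  rows:
    - {"tx": 0, "ty": 0, "tz": 0, "rx": 0, "ry": 0, "rz": 0}
    - {"tx": 0, "ty": 0, "tz": 0, "rx": 0, "ry": 0, "rz": 0}
    - {"tx": 0, "ty": 0, "tz": 0, "rx": 0, "ry": 0, "rz": 0}
    - {"tx": 0, "ty": 0, "tz": 0, "rx": 0, "ry": 0, "rz": 0}
  fingers: 0.5

```text
clock: 9.1
tcp_pos: [0.536, -0.0489, 0.0795]
tcp_rot: [[-0.453, 0.891, -0.0], [0.891, 0.453, 0.0], [0.0, -0.0, -1.0]]
wrist_force: [0.4, 0.9, -0.5]
finger_gap: 0.0428
grip_force: 0.0
```

Call:
arm_command:
  rows:
    - {"tx": 0, "ty": 0, "tz": -15, "rx": 0, "ry": 0, "rz": 0}
    - {"tx": 0, "ty": 0, "tz": -45, "rx": 0, "ry": 0, "rz": 0}
    - {"tx": 0, "ty": 0, "tz": -85, "rx": 0, "ry": 0, "rz": 0}
    - {"tx": 0, "ty": 0, "tz": -110, "rx": 0, "ry": 0, "rz": 0}
    - {"tx": 0, "ty": 0, "tz": -110, "rx": 0, "ry": 0, "rz": 0}
    - {"tx": 0, "ty": 0, "tz": -110, "rx": 0, "ry": 0, "rz": 0}
    - {"tx": 0, "ty": 0, "tz": -110, "rx": 0, "ry": 0, "rz": 0}

```text
clock: 9.8
tcp_pos: [0.5353, -0.0487, 0.1885]
tcp_rot: [[-0.453, 0.891, -0.002], [0.891, 0.453, 0.0], [0.001, -0.001, -1.0]]
wrist_force: [-0.7, 0.2, -0.2]
finger_gap: 0.0427
grip_force: 0.0
```

Run:
```python
from h import *
np.set_printoptions(precision=4,suppress=True)
s=env.state();print(s['tcp_pos'],s['finger_gap'])
a=env.camera('wrist');cv2.imwrite('pics/w5.png',a)
R=np.array(s['tcp_rot']);t=np.array(s['tcp_pos'])
hsv=cv2.cvtColor(a,cv2.COLOR_BGR2HSV);o=cv2.inRange(hsv,(4,150,80),(22,255,255))
k=np.zeros_like(o);k[120:290,215:300]=o[120:290,215:300];print(cv2.boundingRect(k),cv2.countNonZero(k))
for z in(.056,.06,.065):print(z,fitbox(k,'wrist',(.536,-.049,-1.1),(.03,.014),z,z+.036))
for q,z in(('drawer_handle',.076),('drawer_front',.055),('base_front',.055),('holder_mid',.056)):
    r=env.pinpoint(q,'wrist')
    print(q,[(np.round(i['pixel'],1),round(i['confidence'],2),atz('wrist',i['pixel'],z),(R.T@(atz('wrist',i['pixel'],z)-t)*1000).round(1)) for i in r[:2]])
cv2.imwrite('pics/crop5.png',a)
```

```text
[ 0.5353 -0.0487  0.1885] 0.04267257490485658
(235, 156, 65, 134) 980
0.056 (array([535.8764, -49.77  , -62.7302]), np.float64(174.81960784313725), np.float32(980.0))Traceback (most recent call last):
  File "<stdin>", line 8, in <module>
  File "h.py", line 39, in fitbox
    r=minimize(f,q0,method='Nelder-Mead',options=dict(initial_simplex=[q0]+[[q0[k]+(4 if k==m else 0) for k in range(3)] for m in range(3)],xatol=.05,fatol=.05))
    res = _minimize_neldermead(fun, x0, args, callback, bounds=bounds,
                               **options)
    fsim[j] = func(sim[j])
              ~~~~^^^^^^^^
    fx = function(np.copy(x), *(wrapper_args + args))
  File "h.py", line 37, in <lambda>
    f=lambda q:np.abs(sil([q[0]/1000,q[1]/1000,np.radians(q[2])])-sub).sum()
                      ~~~^^^^^^^^^^^^^^^^^^^^^^^^^^^^^^^^^^^^^^^^
  File "h.py", line 33, in sil
    u,v=i*dims[0],j*dims[1];P.append(proj(cam,[p[0]+c*u-s*v,p[1]+s*u+c*v,z]))
                                     ~~~~^^^^^^^^^^^^^^^^^^^^^^^^^^^^^^^^^^^
  File "h.py", line 17, in proj
    s=env.state(); R=np.array(s['tcp_rot']);T=np.array(p['T_tool_cam'])
ValueError: time passes only in moves, steps and waits
```

Run:
```python
from h import *
np.set_printoptions(precision=4,suppress=True)
s=env.state();R=np.array(s['tcp_rot']);t=np.array(s['tcp_pos'])
print(t,np.degrees(np.arctan2(R[1,0],R[0,0])))
a=cv2.imread('pics/w5.png');g=a[:,:,1].astype(int)
for c in(240,256,280): print(c,g[70:150,c].tolist())
for q,z in(('drawer_handle',.076),('drawer_front',.055),('base_front',.055),('holder_mid',.056)):
    r=env.pinpoint(q,'wrist')
    print(q,[(np.round(i['pixel'],1),round(i['confidence'],2),atz('wrist',i['pixel'],z),(R.T@(atz('wrist',i['pixel'],z)-t)*1000).round(1)) for i in r[:2]])
for row in range(70,150,8):print(row,(R.T@(atz('wrist',(256,row),.076)-t)*1000).round(1)[0],(R.T@(atz('wrist',(256,row),.1)-t)*1000).round(1)[0])
print(env.state()['clock'])
```

```text
[ 0.5352 -0.0487  0.1884] 116.94148095074756
240 [40, 42, 39, 40, 38, 37, 38, 37, 37, 41, 49, 68, 87, 94, 94, 99, 102, 97, 95, 89, 85, 82, 76, 73, 68, 49, 42, 38, 40, 39, 36, 41, 39, 38, 39, 39, 39, 40, 39, 37, 35, 37, 40, 39, 38, 37, 38, 38, 38, 36, 39, 35, 39, 38, 40, 43, 74, 130, 161, 168, 169, 168, 169, 170, 181, 196, 202, 204, 205, 204, 205, 204, 204, 203, 203, 204, 203, 202, 202, 201]
256 [39, 39, 42, 38, 38, 39, 37, 39, 37, 43, 52, 76, 87, 91, 93, 95, 96, 96, 91, 87, 85, 80, 78, 71, 57, 49, 39, 39, 40, 37, 41, 39, 38, 38, 39, 40, 40, 40, 38, 35, 41, 41, 40, 40, 37, 40, 37, 39, 39, 37, 39, 37, 37, 40, 39, 43, 81, 135, 163, 168, 167, 169, 169, 171, 184, 198, 203, 204, 205, 205, 204, 205, 204, 203, 203, 203, 204, 203, 203, 202]
280 [38, 34, 38, 39, 40, 38, 39, 39, 38, 40, 53, 76, 87, 92, 94, 96, 97, 94, 92, 87, 83, 79, 76, 69, 59, 47, 40, 39, 40, 40, 37, 42, 40, 35, 39, 38, 37, 38, 39, 42, 37, 40, 40, 40, 38, 40, 38, 41, 41, 39, 39, 38, 40, 40, 40, 46, 92, 150, 166, 169, 168, 168, 169, 172, 185, 199, 204, 205, 205, 205, 205, 205, 204, 204, 203, 203, 202, 203, 203, 202]
drawer_handle [(array([260.1,  90.1]), 0.9, array([0.4985, 0.0286, 0.076 ]), array([ 85.4,   2.4, 112.5]))]
drawer_front [(array([261.7, 129.9]), 0.92, array([ 0.5151, -0.0003,  0.055 ]), array([ 52.1,   4.2, 133.4]))]
base_front [(array([257.9, 278.9]), 0.81, array([ 0.5794, -0.1334,  0.055 ]), array([-95.7,   1.3, 133.2])), (array([255.7, 183.2]), 0.6, array([ 0.5322, -0.0452,  0.055 ]), array([  4.4,  -0.9, 133.4]))]
holder_mid [(array([261.1, 193.1]), 0.62, array([ 0.5407, -0.051 ,  0.056 ]), array([ -4.7,   4.1, 132.3])), (array([496.1,  37.2]), 0.34, array([0.6902, 0.2238, 0.056 ]), array([172.5, 261.9, 132.1]))]
70 101.3 98.1
78 94.8 92.3
86 88.4 86.5
94 82.0 80.8
102 75.6 75.1
110 69.2 69.3
118 62.8 63.6
126 56.4 57.8
134 50.0 52.1
142 43.6 46.3
10.05
```

Handle bar is 87 mm ahead of the TCP along tool x, and the panel face 52 mm, which agrees with the stated 35 mm. I'll close the fingers and go in front of the handle.

Call:
arm_command:
  rows:
    - {"tx": 40, "ty": 1, "tz": 0, "rx": 0, "ry": 0, "rz": 0}
    - {"tx": 85, "ty": 2, "tz": 0, "rx": 0, "ry": 0, "rz": 0}
    - {"tx": 125, "ty": 3, "tz": 0, "rx": 0, "ry": 0, "rz": 0}
    - {"tx": 135, "ty": 3, "tz": 30, "rx": 0, "ry": 0, "rz": 0}
    - {"tx": 135, "ty": 3, "tz": 70, "rx": 0, "ry": 0, "rz": 0}
    - {"tx": 135, "ty": 3, "tz": 105, "rx": 0, "ry": 0, "rz": 0}
    - {"tx": 135, "ty": 3, "tz": 114, "rx": 0, "ry": 0, "rz": 0}
    - {"tx": 135, "ty": 3, "tz": 114, "rx": 0, "ry": 0, "rz": 0}
  fingers: 0

```text
clock: 10.85
tcp_pos: [0.4765, 0.0728, 0.0748]
tcp_rot: [[-0.453, 0.892, -0.003], [0.892, 0.453, -0.0], [0.001, -0.003, -1.0]]
wrist_force: [0.3, 0.2, 0.3]
finger_gap: 0.0001
grip_force: 0.0
```

Call:
arm_command:
  rows:
    - {"tx": -5, "ty": 0, "tz": 0, "rx": 0, "ry": 0, "rz": 0}
    - {"tx": -13, "ty": 0, "tz": 0, "rx": 0, "ry": 0, "rz": 0}
    - {"tx": -20, "ty": 0, "tz": 0, "rx": 0, "ry": 0, "rz": 0}
    - {"tx": -25, "ty": 0, "tz": 0, "rx": 0, "ry": 0, "rz": 0}
    - {"tx": -28, "ty": 0, "tz": 0, "rx": 0, "ry": 0, "rz": 0}
    - {"tx": -31, "ty": 0, "tz": 0, "rx": 0, "ry": 0, "rz": 0}
    - {"tx": -34, "ty": 0, "tz": 0, "rx": 0, "ry": 0, "rz": 0}
    - {"tx": -37, "ty": 0, "tz": 0, "rx": 0, "ry": 0, "rz": 0}

```text
clock: 11.65
tcp_pos: [0.4942, 0.04, 0.0756]
tcp_rot: [[-0.453, 0.891, -0.0], [0.891, 0.453, 0.001], [0.001, 0.0, -1.0]]
wrist_force: [-0.6, 2.9, 2.4]
finger_gap: -0.0002
grip_force: 1.4
```

Contact at about 3 N, so the drawer is sliding. Continuing gently.

Call:
arm_command:
  rows:
    - {"tx": -6, "ty": 0, "tz": 0, "rx": 0, "ry": 0, "rz": 0}
    - {"tx": -14, "ty": 0, "tz": 0, "rx": 0, "ry": 0, "rz": 0}
    - {"tx": -22, "ty": 0, "tz": 0, "rx": 0, "ry": 0, "rz": 0}
    - {"tx": -30, "ty": 0, "tz": 0, "rx": 0, "ry": 0, "rz": 0}
    - {"tx": -38, "ty": 0, "tz": 0, "rx": 0, "ry": 0, "rz": 0}
    - {"tx": -46, "ty": 0, "tz": 0, "rx": 0, "ry": 0, "rz": 0}
    - {"tx": -54, "ty": 0, "tz": 0, "rx": 0, "ry": 0, "rz": 0}
    - {"tx": -60, "ty": 0, "tz": 0, "rx": 0, "ry": 0, "rz": 0}

```text
clock: 12.45
tcp_pos: [0.5218, -0.0144, 0.0755]
tcp_rot: [[-0.453, 0.892, -0.0], [0.892, 0.453, -0.0], [-0.0, -0.0, -1.0]]
wrist_force: [0.6, 4.0, 0.0]
finger_gap: -0.0001
grip_force: 1.6
```

Run:
```python
from h import *
np.set_printoptions(precision=4,suppress=True)
s=env.state();R=np.array(s['tcp_rot']);t=np.array(s['tcp_pos']);print(t)
a=env.camera('wrist');b=env.camera('top');cv2.imwrite('pics/w6.png',a);cv2.imwrite('pics/t6.png',b)
for cam in('top','wrist'):
  for q,z in(('drawer_front',.055),('drawer_handle',.076),('base_front',.055)):
    for i in env.pinpoint(q,cam)[:2]:print(cam,q,round(i['confidence'],2),(R.T@(atz(cam,i['pixel'],z)-t)*1000).round(1))
```

```text
[ 0.5218 -0.0144  0.0755]
top drawer_front 0.91 [-49.6  -1.7  20.6]
top base_front 0.71 [-121.8   -3.9   20.6]
```

Call:
arm_command:
  rows:
    - {"tx": -6, "ty": 0, "tz": 0, "rx": 0, "ry": 0, "rz": 0}
    - {"tx": -13, "ty": 0, "tz": 0, "rx": 0, "ry": 0, "rz": 0}
    - {"tx": -20, "ty": 0, "tz": 0, "rx": 0, "ry": 0, "rz": 0}
    - {"tx": -27, "ty": 0, "tz": 0, "rx": 0, "ry": 0, "rz": 0}
    - {"tx": -33, "ty": 0, "tz": 0, "rx": 0, "ry": 0, "rz": 0}
    - {"tx": -38, "ty": 0, "tz": 0, "rx": 0, "ry": 0, "rz": 0}
    - {"tx": -42, "ty": 0, "tz": 0, "rx": 0, "ry": 0, "rz": 0}
    - {"tx": -45, "ty": 0, "tz": 0, "rx": 0, "ry": 0, "rz": 0}

```text
clock: 13.65
tcp_pos: [0.5422, -0.0541, 0.0756]
tcp_rot: [[-0.453, 0.892, 0.0], [0.892, 0.453, 0.0], [-0.0, 0.0, -1.0]]
wrist_force: [0.8, 2.4, -0.8]
finger_gap: 0.0001
grip_force: 1.4
```

Run:
```python
from h import *
np.set_printoptions(precision=4,suppress=True)
s=env.state();R=np.array(s['tcp_rot']);t=np.array(s['tcp_pos']);print(t,s['wrist_force'])
b=env.camera('top');c=env.camera('side')
for cam in('top','side'):
  for q,z in(('drawer_front',.055),('base_front',.055)):
    for i in env.pinpoint(q,cam)[:1]:print(cam,q,round(i['confidence'],2),(R.T@(atz(cam,i['pixel'],z)-t)*1000).round(1))
```

```text
[ 0.5422 -0.0541  0.0756] [ 0.8307  2.3865 -0.8308]
top base_front 0.79 [-79.   -4.7  20.6]
side drawer_front 0.76 [-39.8  -8.1  20.6]
side base_front 0.73 [-71.1  11.6  20.6]
```

Call:
arm_command:
  rows:
    - {"tx": -2, "ty": 0, "tz": 0, "rx": 0, "ry": 0, "rz": 0}
    - {"tx": -4, "ty": 0, "tz": 0, "rx": 0, "ry": 0, "rz": 0}
    - {"tx": -6, "ty": 0, "tz": 0, "rx": 0, "ry": 0, "rz": 0}
    - {"tx": -8, "ty": 0, "tz": 0, "rx": 0, "ry": 0, "rz": 0}
    - {"tx": -10, "ty": 0, "tz": 0, "rx": 0, "ry": 0, "rz": 0}
    - {"tx": -12, "ty": 0, "tz": 0, "rx": 0, "ry": 0, "rz": 0}
    - {"tx": -14, "ty": 0, "tz": 0, "rx": 0, "ry": 0, "rz": 0}
    - {"tx": -14, "ty": 0, "tz": 0, "rx": 0, "ry": 0, "rz": 0}

```text
clock: 14.75
tcp_pos: [0.5485, -0.0667, 0.0756]
tcp_rot: [[-0.453, 0.892, 0.0], [0.892, 0.453, -0.0], [-0.001, 0.0, -1.0]]
wrist_force: [0.7, 1.2, 0.9]
finger_gap: 0.0002
grip_force: 0.3
```

Call:
arm_command:
  rows:
    - {"tx": -1, "ty": 0, "tz": 0, "rx": 0, "ry": 0, "rz": 0}
    - {"tx": -2, "ty": 0, "tz": 0, "rx": 0, "ry": 0, "rz": 0}
    - {"tx": -3, "ty": 0, "tz": 0, "rx": 0, "ry": 0, "rz": 0}
    - {"tx": -4, "ty": 0, "tz": 0, "rx": 0, "ry": 0, "rz": 0}

```text
clock: 15.15
tcp_pos: [0.5495, -0.0688, 0.0755]
tcp_rot: [[-0.454, 0.891, -0.001], [0.891, 0.454, 0.002], [0.002, 0.0, -1.0]]
wrist_force: [-3.1, 9.7, 4.9]
finger_gap: -0.0001
grip_force: 5.0
```

Call:
arm_command:
  rows:
    - {"tx": -1, "ty": 0, "tz": 0, "rx": 0, "ry": 0, "rz": 0}
    - {"tx": -2, "ty": 0, "tz": 0, "rx": 0, "ry": 0, "rz": 0}
    - {"tx": -3, "ty": 0, "tz": 0, "rx": 0, "ry": 0, "rz": 0}

```text
clock: 15.45
tcp_pos: [0.5502, -0.0702, 0.0755]
tcp_rot: [[-0.454, 0.891, -0.002], [0.891, 0.454, 0.004], [0.005, 0.0, -1.0]]
wrist_force: [-4.6, 14.4, 8.4]
finger_gap: 0.0002
grip_force: 7.1
```

The detent is being climbed at about 15 N. Small steps onward.

Call:
arm_command:
  rows:
    - {"tx": -0.7, "ty": 0, "tz": 0, "rx": 0, "ry": 0, "rz": 0}
    - {"tx": -1.4, "ty": 0, "tz": 0, "rx": 0, "ry": 0, "rz": 0}
    - {"tx": -2, "ty": 0, "tz": 0, "rx": 0, "ry": 0, "rz": 0}

```text
clock: 15.75
tcp_pos: [0.5512, -0.0721, 0.0755]
tcp_rot: [[-0.454, 0.891, -0.002], [0.891, 0.454, 0.004], [0.004, 0.0, -1.0]]
wrist_force: [-4.6, 11.5, 6.4]
finger_gap: -0.0001
grip_force: 6.2
```

Call:
arm_command:
  rows:
    - {"tx": -0.7, "ty": 0, "tz": 0, "rx": 0, "ry": 0, "rz": 0}
    - {"tx": -1.4, "ty": 0, "tz": 0, "rx": 0, "ry": 0, "rz": 0}
    - {"tx": -2, "ty": 0, "tz": 0, "rx": 0, "ry": 0, "rz": 0}

```text
clock: 16.05
tcp_pos: [0.5525, -0.0746, 0.0755]
tcp_rot: [[-0.454, 0.891, -0.001], [0.891, 0.454, 0.003], [0.003, 0.0, -1.0]]
wrist_force: [-2.0, 8.4, 3.2]
finger_gap: 0.0001
grip_force: 4.1
```

Call:
arm_command:
  rows:
    - {"tx": -0.7, "ty": 0, "tz": 0, "rx": 0, "ry": 0, "rz": 0}
    - {"tx": -1.4, "ty": 0, "tz": 0, "rx": 0, "ry": 0, "rz": 0}
    - {"tx": -2, "ty": 0, "tz": 0, "rx": 0, "ry": 0, "rz": 0}

```text
clock: 16.35
tcp_pos: [0.5541, -0.0776, 0.0756]
tcp_rot: [[-0.453, 0.891, -0.0], [0.891, 0.453, 0.0], [0.0, 0.0, -1.0]]
wrist_force: [-1.2, 2.5, 0.7]
finger_gap: 0.0002
grip_force: 1.1
```

Call:
arm_command:
  rows:
    - {"tx": -0.7, "ty": 0, "tz": 0, "rx": 0, "ry": 0, "rz": 0}
    - {"tx": -1.4, "ty": 0, "tz": 0, "rx": 0, "ry": 0, "rz": 0}
    - {"tx": -2, "ty": 0, "tz": 0, "rx": 0, "ry": 0, "rz": 0}

```text
clock: 16.65
tcp_pos: [0.5551, -0.0801, 0.0756]
tcp_rot: [[-0.453, 0.892, 0.0], [0.892, 0.453, -0.001], [-0.001, -0.0, -1.0]]
wrist_force: [-0.1, -0.2, 0.4]
finger_gap: -0.0003
grip_force: 0.0
```

The detent has pulled the drawer away from the fingers. Following until it bears on the stop.

Call:
arm_command:
  rows:
    - {"tx": -1, "ty": 0, "tz": 0, "rx": 0, "ry": 0, "rz": 0}
    - {"tx": -2, "ty": 0, "tz": 0, "rx": 0, "ry": 0, "rz": 0}
    - {"tx": -2, "ty": 0, "tz": 0, "rx": 0, "ry": 0, "rz": 0}

```text
clock: 16.95
tcp_pos: [0.5556, -0.081, 0.0755]
tcp_rot: [[-0.453, 0.891, -0.001], [0.891, 0.453, 0.001], [0.001, -0.0, -1.0]]
wrist_force: [-1.1, 4.3, 2.9]
finger_gap: 0.0001
grip_force: 1.9
```

Call:
arm_command:
  rows:
    - {"tx": -0.5, "ty": 0, "tz": 0, "rx": 0, "ry": 0, "rz": 0}
    - {"tx": -1, "ty": 0, "tz": 0, "rx": 0, "ry": 0, "rz": 0}
    - {"tx": -1, "ty": 0, "tz": 0, "rx": 0, "ry": 0, "rz": 0}

```text
clock: 17.25
tcp_pos: [0.5556, -0.0812, 0.0755]
tcp_rot: [[-0.454, 0.891, -0.001], [0.891, 0.454, 0.002], [0.002, -0.0, -1.0]]
wrist_force: [-2.5, 8.2, 3.8]
finger_gap: 0.0004
grip_force: 3.9
```

Call:
arm_command:
  rows:
    - {"tx": -0.7, "ty": 0, "tz": 0, "rx": 0, "ry": 0, "rz": 0}
    - {"tx": -1.4, "ty": 0, "tz": 0, "rx": 0, "ry": 0, "rz": 0}
    - {"tx": -2, "ty": 0, "tz": 0, "rx": 0, "ry": 0, "rz": 0}

```text
clock: 17.55
tcp_pos: [0.5557, -0.0814, 0.0754]
tcp_rot: [[-0.455, 0.891, -0.003], [0.891, 0.455, 0.005], [0.006, 0.0, -1.0]]
wrist_force: [-5.3, 15.7, 9.5]
finger_gap: 0.0002
grip_force: 8.7
```

Call:
arm_command:
  rows:
    - {"tx": 4, "ty": 0, "tz": 0, "rx": 0, "ry": 0, "rz": 0}
    - {"tx": 12, "ty": 0, "tz": 0, "rx": 0, "ry": 0, "rz": 0}
    - {"tx": 30, "ty": 0, "tz": 0, "rx": 0, "ry": 0, "rz": 0}
    - {"tx": 50, "ty": 0, "tz": -20, "rx": 0, "ry": 0, "rz": 0}
    - {"tx": 70, "ty": 0, "tz": -55, "rx": 0, "ry": 0, "rz": 0}
    - {"tx": 85, "ty": 0, "tz": -90, "rx": 0, "ry": 0, "rz": 0}
    - {"tx": 90, "ty": 0, "tz": -120, "rx": 0, "ry": 0, "rz": 0}
    - {"tx": 90, "ty": 0, "tz": -120, "rx": 0, "ry": 0, "rz": 0}

```text
clock: 18.35
tcp_pos: [0.5179, -0.0027, 0.1995]
tcp_rot: [[-0.454, 0.891, 0.006], [0.891, 0.454, -0.001], [-0.004, 0.005, -1.0]]
wrist_force: [-0.1, -0.7, -0.3]
finger_gap: -0.0
grip_force: 0.0
```

Run:
```python
from h import *
np.set_printoptions(precision=4,suppress=True)
s=env.state();print(s['tcp_pos'],s['wrist_force'])
a=env.camera('wrist');s=env.state();t=np.array(s['tcp_pos']);R=np.array(s['tcp_rot'])
for q,z in(('drawer_front',.055),('drawer_handle',.076),('base_front',.055)):
    for i in env.pinpoint(q,'wrist')[:1]:print(q,i['pixel'],round(i['confidence'],2),(R.T@(atz('wrist',i['pixel'],z)-t)*1000).round(1))
b=env.camera('top');c=env.camera('side')
cv2.imwrite('pics/end.png',np.vstack([np.hstack([a[:, :][0:384],b])[:, :] ,]) if 0 else cv2.resize(np.hstack([a,cv2.resize(c[130:260,180:353],(512,384))]),(800,300)))
```

```text
[ 0.5179 -0.0027  0.1995] [-0.0693 -0.7002 -0.2852]
drawer_front [257.0, 305.8] 0.56 [-136.    -1.   142.7]
base_front [251.6, 308.0] 0.94 [-137.7   -8.2  142.7]
```

View pics/end.png

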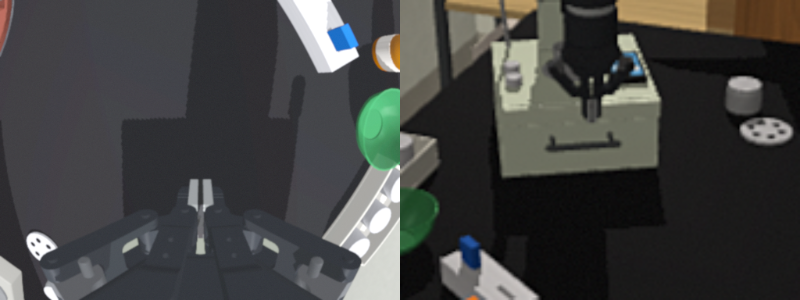

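The drawer front is flush with the base (drawer_front and base_front coincide within 2 mm). The blue gauge is still in the stand at (343,37), and the gripper is clear. Handing in.

```bash
python3 -c "
from workcell import env
print(env.job_done())"
```

```text
the job is handed in; nothing more can be done
None
```

The orange-headed gauge is fully down in the yellow holder and the drawer is past its detent and seated against its stop. The blue-headed gauge is still in its stand, and the job was handed in at about 19 s of the 61 s allowed.

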